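# Home sensor check on a linear unit

## Task

Check the home sensor of the linear unit: push the carriage by its upright bracket, without gripping it, off the sensors and all the way to the other end of its travel, then hold your fingertips about 15 mm above the lens of the orange sensor for two seconds without touching either sensor. Then press the green button on the control box right down to acknowledge, let go and move clear. Do not press the red stop button, and leave the box and the other things on the bench where they stand.

Things in the scene. Friction and masses are not known exactly. Their poses are not given: they have to be found in the camera images.
- linear_unit: belt-driven linear unit, fixed, 405 mm long along its y: aluminium profile 60 mm wide, black end blocks 85 mm high (y = 150 to 195 at the home end, -150 to -210 at the other), dark motor 70 mm high out to x = +155 at the -y end block. Origin: underside, midway along the profile, on the bench; z up. The sensors stand on its +x side; the home end is +y, at the robot's left; turned up to 0.3 rad
- carriage (a joint): travel of the grey carriage (plate 90 x 100 mm, top 92 mm above the bench): 0 = at the home end (+y), 0.18 m = against the stop at the other end (towards the unit's -y). Starts within 25 mm of home, slides with about 3 N of friction plus some damping, stays where left. A flat steel flag 100 mm long on its +x side passes 10 mm above the lenses and at the start covers both
- push_face (a point): middle of the flat face, looking to the unit's +y, of the carriage's upright aluminium angle bracket: push here towards -y. The face is 90 mm wide and ends 23 mm above this point (152 mm above the bench) and 31 mm below it at the bracket's foot, which runs 31 mm out over the carriage and bears screw heads 3 mm high. Moves with the carriage; axes of the unit
- bracket_back: back face and ribs of the same bracket, looking to the unit's -y, 8 mm behind the push face. Touching it while pushing would mean gripping the bracket. Origin: on the underside of the carriage plate, in the plane between push plate and back, 18 + 60 mm below the bracket's top; axes of the unit
- home_sensor: home sensor: upright cylindrical light sensor of 18 mm thread with ORANGE head (21 mm across) and orange lock nuts, on a small dark bracket at the unit's +x side, 68 mm high. Fixed. Origin: on the bench under its axis; z up. It stands 52 mm from the limit sensor, in either order along the unit
- home_lens (a point): centre of the home sensor's lens, on its flat upper end, 68 mm above the bench, looking straight up; 65 mm from the unit's centre line
- limit_sensor: limit sensor: the same with BLUE head and nuts. Not to be touched or tested. Origin: on the bench under its axis
- limit_lens (a point): centre of the limit sensor's lens, 68 mm above the bench
- control_box: loose control box on the bench, 150 (own x) x 85 (y) x 56 mm high, grey with a white lid, about 1 kg; origin: centre of its underside. It stands to the left or to the right of the unit, the other place being taken by the parts basket. Green button at x = -42 mm (robot's end), red stop button at x = +42 mm
- green (a joint): travel of the green acknowledge button, 30 mm across: 0 = up, 0.006 m = right down, which takes 5 N; it springs back
- green_top (a point): centre of the top face of the green button; pressed straight down
- red (a joint): travel of the red stop button (38 mm across, 84 mm from the green one): 0 = up, 0.006 m = pressed. Leave it alone
- parts_basket: loose white open basket 160 x 110 x 60 mm with some metal parts in it; origin: centre of its underside
- spray_can: white spray can with grey and red bands, 66 mm across, 200 mm high; origin: centre of its foot
- cleaner_bottle: white cleaner bottle with grey cap, 60 mm across, 210 mm high; origin: centre of its foot
- bearing: loose steel ball bearing ring lying flat, 52 mm across, 15 mm high; origin: centre of its underside
- screwdriver: loose red-handled screwdriver lying on the bench, 190 mm long; origin: on the bench under its middle
- belt_pulley: loose aluminium belt pulley standing on its flange, 52 mm across, 32 mm high; origin: centre of its underside
Not all that is in view belongs to the job. Leave any brown look-alike of the control_box alone.

How it is judged (in metres and radians):
On the way, in this order (a step that is already met when the one before it is completed fails the run):
1. the carriage has been pushed to the far end of its travel (value of joint carriage above 0.165 m), for 0.2 s.
2. the fingertips dwell just above the orange sensor's lens without contact (horizontal distance between the grasp point and home_lens below 0.015 m and z of the grasp point in the frame of home_lens between 0.022 and 0.055 m and value of joint carriage above 0.165 m), for 1.5 s.
3. the green button is pressed down (value of joint green above 0.0045 m), for 0.05 s.
At the end, for the whole second after the job is handed in: Carriage at least 165 mm along its 180 mm travel; fingertips have dwelt 1.5 s, 3 to 35 mm above the orange lens, within 15 mm of its axis; then green pressed 4.5 mm of its 6 mm and back up; red up; control box and loose things within 20 mm of where they were (value of joint carriage above 0.165 m and velocity of joint carriage between -0.01 and 0.01 m/s and value of joint each of green, red below 0.0015 m and distance of each of spray_can, cleaner_bottle, bearing, screwdriver, belt_pulley, parts_basket, control_box from where it was at the start of the episode below 0.02 m); the robot touches nothing.
It fails at once if a sensor is touched (contact force between any of the fingers, the arm and home_sensor above 0.3 N or contact force between any of the fingers, the arm and limit_sensor above 0.3 N).
It fails at once if the bracket is gripped: its back is touched (contact force between any of the fingers, the arm and bracket_back above 0.5 N).
It fails at once if the red stop button is pressed (value of joint red above 0.003 m).
It fails at once if the control box is lifted, carried or shoved away (distance of control_box from where it was at the start of the episode above 0.02 m).
It fails at once if another thing on the bench is lifted, carried or knocked about (distance of any of spray_can, cleaner_bottle, bearing, screwdriver, belt_pulley, parts_basket from where it was at the start of the episode above 0.02 m).
It also fails if it takes over 54 s, if anything falls off the work surface, if the arm or the gripper's body presses on something with over 40 N, if the wrist force passes 120 N, or if a joint passes its speed limit or range.

## Robot

A 6-joint arm with a two-finger parallel gripper is mounted at the origin on the work surface. World frame = base frame: x ahead of the robot, y to its left, z up, the work surface at z = 0. Lengths are in m, angles in degrees, forces in N, time in s.
With the tool pointing down it reaches from about 0.35 to 0.875 m from the base axis. Payload 4.2 kg.
Tool frame: the origin (TCP) lies on the centre line of the jaws, within the pads' length; the fingertips stand 22 mm ahead of it and the grasp point (between the pads) lies 3 mm ahead of it (r.tcp_to_tips is the distance from the TCP to the fingertips, in m); z points along the fingers, y is the line along which they close (so a half turn about z gives the same grasp; the last joint's range is limited). The gripper opens to 87 mm and grips with 3 to 60 N. Pads are 19 mm wide; open, the fingers measure 117 mm over their backs; the gripper's body (75 mm by 190 mm) begins 51 mm behind the grasp point.
Start: joints at [-57.376, 22.042, 0.453, 0, -68.411, -14.817], TCP at [0.191, -0.595, 0.245] pointing down, gripper open.
Joint ranges: [-179.83, 179.83], [-69.29, 118.12], [-61.27, 80.66], [-181.25, 117.63], [-171.15, -9.14], [-177.46, 177.46]. Speed limits (degrees/s): [159.86, 159.86, 180, 180, 180, 180].

## Interface

Orientations are given as a 3x3 rotation matrix whose columns are the frame's x, y, z axes.
In Python, from station import r gives the robot as it stands.
- The arm moves only by the tool apply_moves, never from a script. Its argument "plan" is a list of rows, each an object with "grip": the opening, from 0 (shut) to 1 (fully open); "offset": the shift along the tool's x, y, z in cm, a list of three; "spin": the turn about the tool's z in rad. A call has 1 to 5 rows; each row is the pose to reach, as a shift and turn from the pose commanded when the call began, along the tool's axes at that moment; what a row does not reach only later rows make up. A row lasts 1/10 s, in which the tool goes at most 50 mm and 8.59 degrees, less where a joint would pass 70% of its speed; a pose out of reach is approached as far as the arm can. A call with a gripper value outside its range is refused whole. The fingers move at their own pace and stop on an object; the grip force is fixed at half the most. Time passes only in rows, so rows that repeat a pose let the fingers close. It gives the time, the measured TCP pose, the force, the opening and the grip force at its end, in the units of the state.
- r.sense(): the state, without advancing time (a new reading comes with each control period).
- r.capture(name): name is "scene" or "top"; returns a dict with "img" (420x560x3 uint8, blue, green, red), "depth" (420x560 float32, m along the optical axis (not along the pixel's ray), 0 where there is no reading), "mtx" (3x3 intrinsics, pixels), "dist_coeffs" ([k1, k2, p1, p2, k3] as OpenCV has them; the pictures are not rectified), "R" (3x3) and "t" (3): a world point X has camera coordinates R X + t. Camera axes: x right, y down, z forward; pixel columns grow to the right and rows downward; lengths in m; the calibration is good to about 2 mm. A picture is of the moment at which its call begins.
- r.finish_job(): hands the job in; it is judged then, once.
The state is a dict: "time_s": time; "joints": joint angles; "joint_velocities": joint speeds; "effort": joint torques, N m; "tcp_pos": TCP position; "ee_rot": TCP orientation; "wrist_force": force on the tool from outside, world axes, zero at the start; "moment": the same for the moment, N m; "gripper_width": opening from 0.0 (shut) to 1.0 (fully open); "gripper_force": force on a finger pad.
Only numpy, scipy, OpenCV 4.12 (cv2) and the standard library are available. Lean on these libraries where they do the work, as an engineer would, in place of code of your own. Each camera call takes 0.05 s, during which the arm holds its last target. There are 200 camera calls.

## Working session

There is one attempt and no reset: what is moved stays moved. The work goes in short steps, Python scripts to look and compute and a tool call to move; the robot and the scene stay as the last step left them, time stands still between calls to the robot, and variables do not carry over. Pictures are saved under pics/ and viewed, at most 10 in all, crops included, and the job is handed in when it is done.

Besides the shell and the picture viewer there is one more tool, called after "Request:" by a JSON object that holds its "name" and its "arguments". apply_moves: Moves the arm, as the interface text tells. Its arguments: {"type":"object","properties":{"plan":{"type":"array"}},"required":["plan"]}

```bash
mkdir -p pics; ls; cat > h.py <<'E'
import numpy as np,cv2,pickle,os
def snap(n,f):
    from station import r
    c=r.capture(n); pickle.dump({k:np.asarray(v) for k,v in c.items()},open(f'{f}.pkl','wb')); cv2.imwrite(f'pics/{f}.png',c['img']); return c
def load(f): return pickle.load(open(f'{f}.pkl','rb'))
def ray(c,px):
    u=cv2.undistortPoints(np.float32(px).reshape(-1,1,2),c['mtx'],c['dist_coeffs']).reshape(-1,2)
    d=np.c_[u,np.ones(len(u))]@c['R']; o=-c['R'].T@c['t']; return o,d
def plane(c,px,z):
    o,d=ray(c,px); return o+d*((z-o[2])/d[:,2])[:,None]
def dep(c,px):
    o,d=ray(c,px); px=np.int32(np.round(px)).reshape(-1,2); return o+d*c['depth'][px[:,1],px[:,0]][:,None]
def proj(c,X): return cv2.projectPoints(np.float64(X).reshape(-1,1,3),cv2.Rodrigues(c['R'])[0],c['t'],c['mtx'],c['dist_coeffs'])[0].reshape(-1,2)
E
python3 - <<'E'
from h import *
from station import r
for n in('scene','top'):
    c=snap(n,n+'0'); print(n,-c['R'].T@c['t'])
s=r.sense();print(s,r.tcp_to_tips)
E
```

```text
pics
scene [1.01683077 0.67959022 0.96993522]
top [ 0.23307884 -0.02924203  1.5115966 ]
{'time_s': 0.1, 'joints': array([-5.73738576e+01,  2.20872414e+01,  3.85804122e-01, -2.66132802e-02,
       -6.84096127e+01, -1.48183061e+01]), 'joint_velocities': array([-0.01353766, -0.13718942,  0.14755359,  0.14080091,  0.1131981 ,
        0.00079445]), 'effort': array([-1.34870977e-03, -3.91689813e+01,  1.87935340e+01,  4.23195541e+00,
        1.34412112e-02, -7.75733884e-05]), 'tcp_pos': array([ 0.1910273 , -0.59456276,  0.24354392]), 'ee_rot': array([[-9.52139932e-01, -3.05661717e-01, -6.81214005e-04],
       [-3.05662466e-01,  9.52138109e-01,  1.86518273e-03],
       [ 7.84948599e-05,  1.98413651e-03, -9.99998029e-01]]), 'wrist_force': array([-1.58027527e-04, -5.54242429e-01, -1.18390256e+00]), 'moment': array([ 0.06370814,  0.02342352, -0.01053389]), 'gripper_force': 0.0, 'gripper_width': 0.9992570863999166} 0.022
```

View pics/scene0.png

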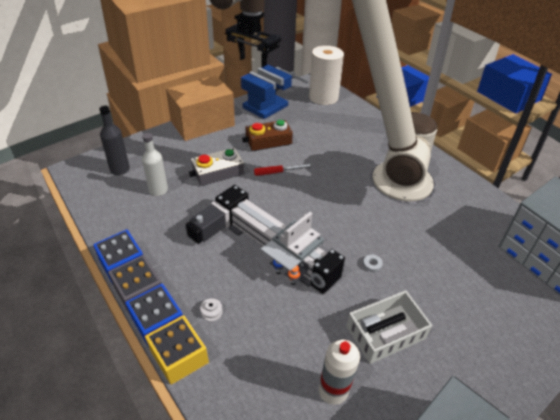

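View pics/top0.png

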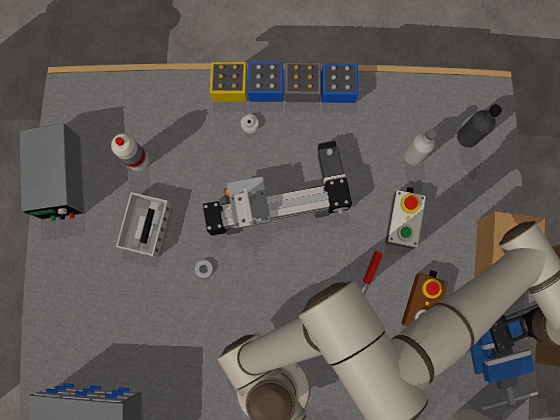

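Both views show the unit running from the home end (top view 214,217) to the motor end (338,190). The wanted box has a white lid, with green at (406,231) and red at (411,202). The look-alike is the brown box at (425,295), and an orange patch shows near (227,190). I'll crop in close and measure.

```bash
python3 - <<'E'
from h import *
t=load('top0');s=load('scene0')
a=cv2.resize(t['img'][135:250,190:440],None,fx=3.2,fy=3.2,interpolation=cv2.INTER_CUBIC)
b=cv2.resize(s['img'][120:300,180:380],None,fx=3,fy=3,interpolation=cv2.INTER_CUBIC)[:, :]
cv2.imwrite('pics/ct.png',a[:, :800]);cv2.imwrite('pics/cs.png',b)
def blobs(c,name,lo,hi,amin=6):
    h=cv2.cvtColor(c['img'],cv2.COLOR_BGR2HSV);m=cv2.inRange(h,lo,hi)
    n,l,st,ce=cv2.connectedComponentsWithStats(m)
    for i in range(1,n):
        if st[i,4]>=amin: print(name,ce[i].round(1),st[i],dep(c,ce[i]).round(3)[0])
for c,k in((t,'T'),(s,'S')):
    blobs(c,k+'orange',(6,170,150),(18,255,255),4)
    blobs(c,k+'green',(45,80,40),(90,255,255),15)
    blobs(c,k+'red',(0,170,120),(5,255,255),15)
    blobs(c,k+'blue',(100,150,60),(125,255,255),4)
# heights on unit
h=dep(t,np.stack(np.meshgrid(np.arange(560),np.arange(420)),-1).reshape(-1,2)).reshape(420,560,3)
np.save('top_xyz.npy',h)
for lo,hi,n in((.078,.1,'92/85'),(.135,.165,'brk'),(.05,.0625,'box')):
    m=((h[...,2]>lo)&(h[...,2]<hi)).astype(np.uint8);m[:, :190]=0;m[:,450:]=0;m[:130]=0;m[260:]=0
    N,l,st,ce=cv2.connectedComponentsWithStats(m)
    for i in range(1,N):
        if st[i,4]>20:
            p=h[l==i]; rc=cv2.minAreaRect(np.float32(p[:,:2])); print(n,ce[i].round(),st[i,4],np.median(p,0).round(4),np.round(rc[0],4),np.round(rc[1],3),round(rc[2],1))
E
```

```text
Torange [226. 192.] [225 189   3   6  12] [0.542 0.134 0.072]
Tgreen [ 41.8 212. ] [ 29 210  26   5  83] [0.472 0.651 0.111]
Tgreen [ 52.2 217.5] [ 50 215   5   6  25] [0.468 0.65  0.04 ]
Tgreen [405.7 231.6] [401 227  10  10  83] [ 0.436 -0.362  0.083]
Tred [118.8 140.3] [116 137   7   8  42] [0.649 0.407 0.207]
Tred [410.9 202.2] [406 196  11  13 103] [ 0.52  -0.381  0.072]
Tred [373.6 268.1] [366 253  16  31 110] [ 0.339 -0.28   0.029]
Tred [432.6 287.8] [427 282  12  12 104] [ 0.282 -0.434  0.082]
Tblue [264.9  88.2] [247  62  36  40 560] [0.853 0.032 0.071]
Tblue [338.1  89.1] [321  63  37  40 567] [ 0.851 -0.18   0.076]
Tblue [515.  328.1] [508 320  15  17 168] [ 0.171 -0.645  0.137]
Tblue [497.5 362.7] [ 471  330   63   53 1329] [ 0.081 -0.594  0.137]
Tblue [ 58.8 388. ] [ 46 383  28  10 118] [-0.014  0.586  0.077]
Tblue [ 87.5 390.4] [ 75 386  26  10 123] [-0.014  0.499  0.081]
Tblue [116.5 392.5] [105 387  24  11 126] [-0.013  0.416  0.083]
Sorange [259.6 128.4] [254 125  10   6  17] [ 0.283 -0.413  0.076]
Sorange [204.8 161. ] [198 157  13   7  24] [ 0.523 -0.363  0.075]
So
[... 1695 characters left out ...]
0918] [0.5125 0.0733] [0.131 0.103] 11.6
92/85 [338. 192.] 636 [ 0.5431 -0.1754  0.0862] [ 0.5425 -0.1727] [0.081 0.069] 12.4
92/85 [411. 202.] 102 [ 0.5192 -0.3792  0.0808] [ 0.5187 -0.3783] [0.032 0.035] 88.5
92/85 [213. 216.] 483 [0.4726 0.166  0.086 ] [0.473  0.1633] [0.081 0.053] 11.7
92/85 [406. 232.] 65 [ 0.435  -0.3636  0.0804] [ 0.437  -0.3642] [0.026 0.028] 30.9
brk [423. 143.] 226 [ 0.6664 -0.3996  0.1464] [ 0.6748 -0.4068] [0.056 0.053] 44.9
brk [248. 205.] 131 [0.4915 0.068  0.1521] [0.494  0.0636] [0.092 0.018] 11.6
box [413. 157.] 28 [ 0.6499 -0.3944  0.0569] [ 0.6553 -0.3994] [0.05  0.017] 59.1
box [405. 219.] 992 [ 0.4745 -0.3625  0.0574] [ 0.478  -0.3706] [0.086 0.153] 79.2
```

View pics/ct.png

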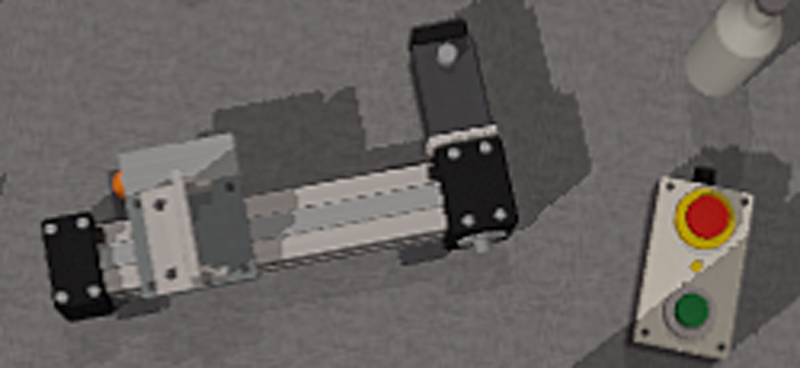

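View pics/cs.png

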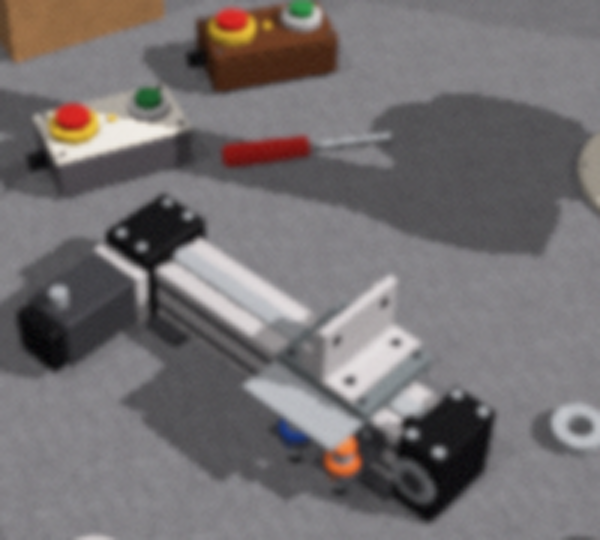

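The near-orange thing is the orange nut and head by the flag at scene (296,269), beside the blue one at (277,264). The white-lid box is the one to use, not the brown one.

Unit frame:
- **Yaw:** about 11.8°.
- **Origin:** about (0.507, -0.001).
- **Orange sensor:** measures 65 mm off the centre line, which matches the description.
- **Bracket:** top at z = 0.152, near unit y = 0.066.

Now moving toward unit (0, 0.115) with the fingers shut.

Request:
{"name": "apply_moves", "arguments": {"plan": [{"grip":0,"offset":[-4,0,0],"spin":0.1},{"grip":0,"offset":[-8,3,0],"spin":0.1},{"grip":0,"offset":[-12,5,0],"spin":0.1},{"grip":0,"offset":[-15,8,0],"spin":0.1},{"grip":0,"offset":[-15,10,0],"spin":0.1}]}}

```text
time_s: 0.6
tcp_pos: [0.3055, -0.4515, 0.2439]
ee_rot: [[-0.977, -0.213, -0.0], [-0.213, 0.977, 0.001], [0.0, 0.001, -1.0]]
wrist_force: [-0.0, 0.5, -0.3]
gripper_width: 0.629
gripper_force: 0.0
```

```bash
cat >> h.py <<'E'
TH=np.deg2rad(11.8);RU=np.array([[np.cos(TH),-np.sin(TH)],[np.sin(TH),np.cos(TH)]]);O=np.array([.507,-.001])
def st(tgt=None):
    from station import r
    s=r.sense();p=s['tcp_pos'];print('t',s['time_s'],'tcp',p.round(4),'unit',((p[:2]-O)@RU).round(4),'F',np.round(s['wrist_force'],1),'g',round(s['gripper_width'],3),'yaw_y',round(np.degrees(np.arctan2(s['ee_rot'][1,1],s['ee_rot'][0,1])),1))
    if tgt is not None: print('move cm',(100*s['ee_rot'].T@(np.array(tgt)-p)).round(2))
def uw(x,y,z): return [*(O+RU@[x,y]),z]
E
python3 -c "
from h import *
st(uw(0,.115,.245))"
```

```text
t 0.6 tcp [ 0.3055 -0.4515  0.2439] unit [-0.2894 -0.3997] F [-0.   0.5 -0.3] g 0.629 yaw_y 102.3
move cm [-29.38  51.22  -0.06]
```

Request:
{"name": "apply_moves", "arguments": {"plan": [{"grip":0,"offset":[-14,20,0],"spin":0},{"grip":0,"offset":[-14,20,0],"spin":0},{"grip":0,"offset":[-14,20,0],"spin":0},{"grip":0,"offset":[-14,20,0],"spin":0},{"grip":0,"offset":[-14,20,0],"spin":0}]}}

```text
time_s: 1.1
tcp_pos: [0.3986, -0.2269, 0.2444]
ee_rot: [[-0.978, -0.21, -0.0], [-0.21, 0.978, 0.0], [0.0, 0.0, -1.0]]
wrist_force: [1.0, -0.0, 0.3]
gripper_width: 0.172
gripper_force: 0.0
```

Request:
{"name": "apply_moves", "arguments": {"plan": [{"grip":0,"offset":[-11,22,0],"spin":0},{"grip":0,"offset":[-11,22,0],"spin":0},{"grip":0,"offset":[-11,22,0],"spin":0},{"grip":0,"offset":[-11,22,0],"spin":0},{"grip":0,"offset":[-11,22,0],"spin":0}]}}

```text
time_s: 1.6
tcp_pos: [0.4598, 0.0113, 0.2445]
ee_rot: [[-0.978, -0.21, 0.0], [-0.21, 0.978, 0.0], [-0.0, 0.0, -1.0]]
wrist_force: [0.7, -0.7, -0.5]
gripper_width: 0.01
gripper_force: 0.0
```

```bash
python3 -c "
from h import *
st(uw(0,.115,.245))"
```

```text
t 1.6 tcp [0.4598 0.0113 0.2445] unit [-0.0437  0.0217] F [ 0.7 -0.7 -0.5] g 0.01 yaw_y 102.1
move cm [-4.42  9.31 -0.04]
```

Request:
{"name": "apply_moves", "arguments": {"plan": [{"grip":0,"offset":[-2.2,4.5,0],"spin":0},{"grip":0,"offset":[-4.4,9.3,0],"spin":0},{"grip":0,"offset":[-4.4,9.3,0],"spin":0},{"grip":0,"offset":[-4.4,9.3,4],"spin":0},{"grip":0,"offset":[-4.4,9.3,6],"spin":0}]}}

```text
time_s: 2.1
tcp_pos: [0.4819, 0.109, 0.182]
ee_rot: [[-0.978, -0.209, -0.004], [-0.209, 0.978, -0.001], [0.004, -0.0, -1.0]]
wrist_force: [-0.4, -0.7, -0.2]
gripper_width: 0.01
gripper_force: 0.0
```

```bash
python3 -c "
from h import *
st(uw(0,.115,.135))
a=snap('scene','s1')['img'][150:320,190:400];b=snap('top','t1')['img'][140:260,180:380]
cv2.imwrite('pics/j1.png',np.hstack([cv2.resize(a,(400,324)),cv2.resize(b,(400,324),interpolation=2)]))"
```

```text
t 2.1 tcp [0.4819 0.109  0.182 ] unit [-0.0021  0.1128] F [-0.4 -0.7 -0.2] g 0.01 yaw_y 102.1
move cm [-0.23  0.22  4.7 ]
```

View pics/j1.png

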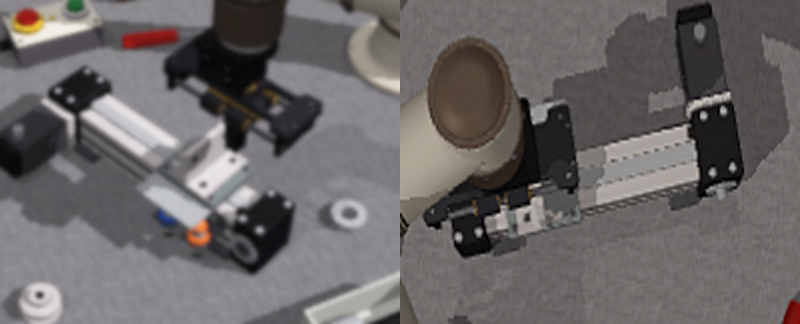

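The left view shows the closed fingers at about (235,130), just above and behind the bracket's upright at (205,150). I'll check by projection that they are on the +y side of it.

```bash
python3 -c "
from h import *
c=load('s1')
k=lambda P:((proj(c,P)-[190,150])*[400/210,324/170]).round()
print('tip',k([.4819,.109,.160]))
for x in(-.045,.045): print('face top',x,k(uw(x,.071,.152)),'block',k(uw(0,.1725,.085)))
h=np.load('top_xyz.npy').reshape(-1,3);u=(h[:,:2]-O)@RU
m=(h[:,2]>.147)&(h[:,2]<.156)&(abs(u[:,0])<.04)&(abs(u[:,1])<.13);print('bracket y',np.percentile(u[m,1],[0,10,50,90,100]).round(4))
m=(h[:,2]>.094)&(h[:,2]<.104)&(abs(u[:,0])<.04)&(abs(u[:,1])<.13);print('foot y',np.percentile(u[m,1],[0,10,50,90,100]).round(4))
"
```

```text
tip [[233. 147.]]
face top -0.045 [[229. 118.]] block [[263. 210.]]
face top 0.045 [[184. 154.]] block [[263. 210.]]
bracket y [0.0598 0.0675 0.0705 0.0739 0.0748]
foot y [0.0205 0.0317 0.0841 0.1056 0.1194]
```

The face is at unit y of about 0.074 and the finger front at about 0.098, so there is room. Descending, then pushing.

Request:
{"name": "apply_moves", "arguments": {"plan": [{"grip":0,"offset":[-0.2,0.2,2],"spin":0},{"grip":0,"offset":[-0.2,0.2,3.5],"spin":0},{"grip":0,"offset":[-0.2,0.2,4.7],"spin":0},{"grip":0,"offset":[-0.2,0.2,4.8],"spin":0},{"grip":0,"offset":[-0.2,-0.5,4.8],"spin":0}]}}

```text
time_s: 2.7
tcp_pos: [0.4872, 0.1048, 0.1376]
ee_rot: [[-0.978, -0.21, 0.001], [-0.21, 0.978, 0.0], [-0.001, 0.0, -1.0]]
wrist_force: [1.1, 1.0, 0.5]
gripper_width: 0.002
gripper_force: 0.0
```

Request:
{"name": "apply_moves", "arguments": {"plan": [{"grip":0,"offset":[0,-0.5,0],"spin":0},{"grip":0,"offset":[0,-1,0],"spin":0},{"grip":0,"offset":[0,-1.5,0],"spin":0},{"grip":0,"offset":[0,-2,0],"spin":0},{"grip":0,"offset":[0,-2.5,0],"spin":0}]}}

```text
time_s: 3.2
tcp_pos: [0.4919, 0.0803, 0.1369]
ee_rot: [[-0.978, -0.209, 0.001], [-0.209, 0.978, 0.001], [-0.001, 0.001, -1.0]]
wrist_force: [-1.8, 2.1, 1.7]
gripper_width: 0.011
gripper_force: 1.9
```

Request:
{"name": "apply_moves", "arguments": {"plan": [{"grip":0,"offset":[0,-1,0],"spin":0},{"grip":0,"offset":[0,-2,0],"spin":0},{"grip":0,"offset":[0,-3,0],"spin":0},{"grip":0,"offset":[0,-4,0],"spin":0},{"grip":0,"offset":[0,-5,0],"spin":0}]}}

```text
time_s: 3.7
tcp_pos: [0.5023, 0.0305, 0.1367]
ee_rot: [[-0.978, -0.209, -0.0], [-0.209, 0.978, -0.0], [0.0, -0.0, -1.0]]
wrist_force: [-3.0, 3.0, 4.8]
gripper_width: 0.006
gripper_force: 2.3
```

```bash
python3 -c "
from h import *
st(uw(0,-.1,.135))"
```

```text
t 3.7 tcp [0.5023 0.0305 0.1367] unit [0.0018 0.0318] F [-3.   3.   4.8] g 0.006 yaw_y 102.1
move cm [  0.24 -13.18   0.17]
```

Request:
{"name": "apply_moves", "arguments": {"plan": [{"grip":0,"offset":[0,-1,0],"spin":0},{"grip":0,"offset":[0,-2,0],"spin":0},{"grip":0,"offset":[0,-3,0],"spin":0},{"grip":0,"offset":[0,-4,0],"spin":0},{"grip":0,"offset":[0,-5,0],"spin":0}]}}

```text
time_s: 4.2
tcp_pos: [0.5125, -0.0184, 0.1364]
ee_rot: [[-0.978, -0.209, -0.001], [-0.209, 0.978, -0.0], [0.001, 0.0, -1.0]]
wrist_force: [-3.3, 2.8, 3.6]
gripper_width: 0.002
gripper_force: 2.3
```

Request:
{"name": "apply_moves", "arguments": {"plan": [{"grip":0,"offset":[0,-1,0],"spin":0},{"grip":0,"offset":[0,-2,0],"spin":0},{"grip":0,"offset":[0,-3,0],"spin":0},{"grip":0,"offset":[0,-3.5,0],"spin":0},{"grip":0,"offset":[0,-4,0],"spin":0}]}}

```text
time_s: 4.7
tcp_pos: [0.5209, -0.0572, 0.1362]
ee_rot: [[-0.978, -0.209, -0.001], [-0.209, 0.978, 0.0], [0.001, 0.0, -1.0]]
wrist_force: [-4.0, 2.5, 1.6]
gripper_width: 0.002
gripper_force: 1.8
```

Request:
{"name": "apply_moves", "arguments": {"plan": [{"grip":0,"offset":[0,-0.2,0],"spin":0},{"grip":0,"offset":[0,-0.4,0],"spin":0},{"grip":0,"offset":[0,-0.6,0],"spin":0},{"grip":0,"offset":[0,-0.8,0],"spin":0},{"grip":0,"offset":[0,-1,0],"spin":0}]}}

```text
time_s: 5.2
tcp_pos: [0.5229, -0.0664, 0.1362]
ee_rot: [[-0.978, -0.209, -0.001], [-0.209, 0.978, 0.0], [0.001, 0.0, -1.0]]
wrist_force: [-3.1, 1.9, -0.7]
gripper_width: 0.008
gripper_force: 1.5
```

```bash
python3 -c "
from h import *
st(uw(0,-.08,.135))"
```

```text
t 5.2 tcp [ 0.5229 -0.0664  0.1362] unit [ 0.0022 -0.0672] F [-3.1  1.9 -0.7] g 0.008 yaw_y 102.1
move cm [ 0.22 -1.28  0.12]
```

Request:
{"name": "apply_moves", "arguments": {"plan": [{"grip":0,"offset":[0,-0.2,0],"spin":0},{"grip":0,"offset":[0,-0.4,0],"spin":0},{"grip":0,"offset":[0,-0.6,0],"spin":0},{"grip":0,"offset":[0,-0.8,0],"spin":0},{"grip":0,"offset":[0,-1,0],"spin":0}]}}

```text
time_s: 5.7
tcp_pos: [0.5237, -0.0702, 0.1363]
ee_rot: [[-0.978, -0.208, -0.002], [-0.208, 0.978, 0.01], [0.0, 0.01, -1.0]]
wrist_force: [-13.5, 40.0, 9.9]
gripper_width: 0.005
gripper_force: 21.0
```

Request:
{"name": "apply_moves", "arguments": {"plan": [{"grip":0,"offset":[0,-0.2,0],"spin":0},{"grip":0,"offset":[0,-0.4,0],"spin":0},{"grip":0,"offset":[0,-0.6,0],"spin":0},{"grip":0,"offset":[0,-0.8,0],"spin":0},{"grip":0,"offset":[0,-1,0],"spin":0}]}}

```text
time_s: 6.2
tcp_pos: [0.5238, -0.0708, 0.1363]
ee_rot: [[-0.978, -0.208, -0.005], [-0.208, 0.978, 0.023], [0.0, 0.023, -1.0]]
wrist_force: [-24.3, 81.1, 22.5]
gripper_width: 0.004
gripper_force: 43.2
```

```bash
python3 -c "
from h import *
st(uw(0,-.08,.135))"
```

```text
t 6.2 tcp [ 0.5238 -0.0708  0.1363] unit [ 0.0022 -0.0718] F [-24.3  81.1  22.5] g 0.004 yaw_y 102.0
move cm [ 0.22 -0.82  0.12]
```

The force jump shows the carriage is against its stop. Backing off and rising.

Request:
{"name": "apply_moves", "arguments": {"plan": [{"grip":0,"offset":[0,2,0],"spin":0},{"grip":0,"offset":[0,5,0],"spin":0},{"grip":0,"offset":[0,6,0],"spin":0},{"grip":0,"offset":[0,6,-5],"spin":0},{"grip":0,"offset":[0,6,-9],"spin":0}]}}

```text
time_s: 6.7
tcp_pos: [0.5158, -0.0276, 0.2284]
ee_rot: [[-0.978, -0.211, 0.002], [-0.211, 0.978, -0.002], [-0.001, -0.002, -1.0]]
wrist_force: [0.6, 0.3, 0.6]
gripper_width: 0.005
gripper_force: 0.0
```

```bash
python3 - <<'E'
from h import *
st()
s=snap('scene','s2');t=snap('top','t2')
for c,k in((s,'S'),(t,'T')):
    h=cv2.cvtColor(c['img'],cv2.COLOR_BGR2HSV);m=cv2.inRange(h,(6,150,110),(20,255,255))
    n,l,sx,ce=cv2.connectedComponentsWithStats(m)
    for i in range(1,n):
        if sx[i,4]>3 and 150<ce[i][0]<320 and ce[i][1]>160: print(k,ce[i].round(1),sx[i],plane(c,ce[i],.068).round(4),dep(c,ce[i]).round(3))
print('bracket scan')
a=s['img'][150:320,190:400];b=t['img'][140:260,180:380]
cv2.imwrite('pics/j2.png',np.hstack([cv2.resize(a,(400,324),interpolation=2),cv2.resize(b,(400,324),interpolation=2)]))
print(proj(t,uw(.065,.124,.068)),proj(s,uw(.065,.124,.068)))
E
```

```text
t 6.7 tcp [ 0.5158 -0.0276  0.2284] unit [ 0.0032 -0.0279] F [0.6 0.3 0.6] g 0.005 yaw_y 102.2
S [204.5 161. ] [197 157  15   7  33] [[ 0.5199 -0.3719  0.068 ]] [[ 0.524 -0.363  0.076]]
S [293.7 271.4] [288 264  13  15 110] [[0.5547 0.1367 0.068 ]] [[0.554 0.136 0.066]]
S [181.9 326.9] [180 325   5   5  14] [[0.8566 0.1204 0.068 ]] [[0.858 0.126 0.078]]
S [169.9 333.5] [168 332   5   4  15] [[0.887  0.1205 0.068 ]] [[0.888 0.126 0.077]]
S [157.6 340.4] [156 339   4   4  15] [[0.9177 0.121  0.068 ]] [[0.919 0.127 0.078]]
S [190.5 340.3] [189 339   4   4  14] [[0.857  0.1613 0.068 ]] [[0.859 0.167 0.078]]
S [178.2 346.8] [176 345   5   5  19] [[0.8873 0.1605 0.068 ]] [[0.888 0.165 0.076]]
S [166.  353.8] [164 352   5   5  17] [[0.9172 0.1608 0.068 ]] [[0.918 0.167 0.078]]
T [231.3 195.5] [229 195   6   2  11] [[0.5336 0.1194 0.068 ]] [[0.538 0.122 0.045]]
bracket scan
[[226.31737511 191.28824193]] [[295.97169058 268.90122534]]
```

View pics/j2.png

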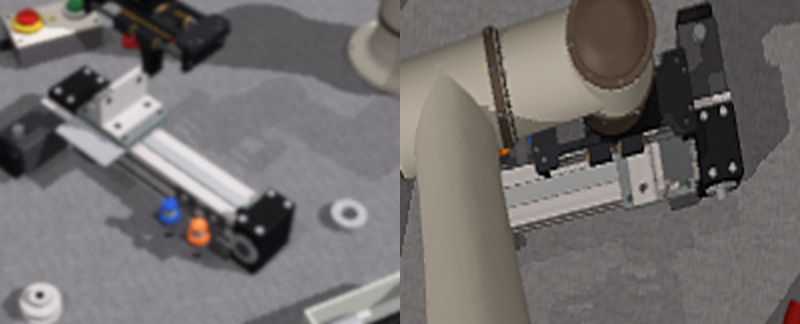

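The left view shows the carriage at the motor end and both sensors uncovered: blue at (169,210), orange at (198,230). Now the orange top in the scene view, using its depth points as well.

```bash
python3 - <<'E'
from h import *
s=load('s2')
g=np.stack(np.meshgrid(np.arange(260,312),np.arange(250,290)),-1).reshape(-1,2)
p=dep(s,g); u=(p[:,:2]-O)@RU
m=(p[:,2]>.063)&(p[:,2]<.075)&(u[:,0]>.045)&(u[:,0]<.085)&(u[:,1]>.03)&(u[:,1]<.16)
for q in(0,1):
    k=m&((u[:,1]>.098)==(q==0)); print(k.sum(),u[k].min(0),u[k].max(0),np.median(u[k],0),np.median(p[k],0),'px',g[k].mean(0),g[k].min(0),g[k].max(0), 'rayplane',((plane(s,g[k].mean(0),.068)[:,:2]-O)@RU))
T=uw(.065,.124,.068);print(T)
ang=np.linspace(0,6.28,9)[:-1]
print(proj(s,[[T[0]+.0105*np.cos(a),T[1]+.0105*np.sin(a),.068] for a in ang]).round(1).tolist())
print(cv2.cvtColor(s['img'],cv2.COLOR_BGR2HSV)[260:280,288:304].tolist().__len__())
h=cv2.inRange(cv2.cvtColor(s['img'],cv2.COLOR_BGR2HSV),(5,110,90),(22,255,255))[260:282,284:306]
print('\n'.join(''.join('#' if v else '.' for v in r) for r in h))
E
```

```text
46 [0.05488487 0.10793251] [0.07536222 0.12762355] [0.06440401 0.11914199] [0.5462107  0.12856075 0.06691749] px [294.34782609 268.        ] [291 265] [298 271] rayplane [[0.06560715 0.11918122]]
47 [0.05497203 0.05574812] [0.075286   0.07624077] [0.06496339 0.06602409] [0.55698911 0.07735096 0.06696532] px [278.70212766 257.06382979] [275 254] [282 260] rayplane [[0.0661031 0.0669983]]
[np.float64(0.5452688698411275), np.float64(0.13367179957616532), 0.068]
[[292.6, 270.8], [295.4, 272.2], [298.5, 271.6], [300.2, 269.5], [299.3, 267.0], [296.5, 265.7], [293.4, 266.2], [291.8, 268.3]]
20
......................
......................
......................
......................
.......#######........
.......########.......
......#########.......
......##########......
.....###########......
.....###########......
....############......
....############......
....####.....####.....
....####.....####.....
....#####...#####.....
....#############.....
.....###########......
.....##########.......
......########........
......................
......................
......................
```

The two tops are 52.9 mm apart (52 expected) and 65 mm off the centre line, so the orange lens is at unit (0.065, 0.119).

```bash
python3 -c "
from h import *
print(uw(.065,.1185,.068))
st(uw(.065,.1185,.105))"
```

```text
[np.float64(0.5463935981262574), np.float64(0.12828802893797603), 0.068]
t 6.8 tcp [ 0.5194 -0.0276  0.2335] unit [ 0.0067 -0.0286] F [ 0.5 -1.2  0.7] g 0.005 yaw_y 102.2
move cm [-5.72 14.7  12.9 ]
```

Request:
{"name": "apply_moves", "arguments": {"plan": [{"grip":0,"offset":[-2,4,0],"spin":0},{"grip":0,"offset":[-4,8,0],"spin":0},{"grip":0,"offset":[-5.7,12,0],"spin":0},{"grip":0,"offset":[-5.7,14.7,2],"spin":0},{"grip":0,"offset":[-5.7,14.7,5],"spin":0}]}}

```text
time_s: 7.3
tcp_pos: [0.5422, 0.1315, 0.1777]
ee_rot: [[-0.977, -0.213, 0.007], [-0.213, 0.977, 0.003], [-0.007, 0.001, -1.0]]
wrist_force: [1.2, -0.9, -0.3]
gripper_width: 0.007
gripper_force: 0.0
```

Request:
{"name": "apply_moves", "arguments": {"plan": [{"grip":0,"offset":[0,0,1],"spin":0},{"grip":0,"offset":[0,0,2],"spin":0},{"grip":0,"offset":[0,0,2],"spin":0},{"grip":0,"offset":[0,0,2],"spin":0},{"grip":0,"offset":[0,0,2],"spin":0}]}}

```text
time_s: 7.8
tcp_pos: [0.5407, 0.1282, 0.1578]
ee_rot: [[-0.978, -0.209, 0.002], [-0.209, 0.978, 0.001], [-0.003, 0.0, -1.0]]
wrist_force: [-0.4, 0.2, -0.4]
gripper_width: 0.002
gripper_force: 0.0
```

```bash
python3 -c "
from h import *
st(uw(.065,.1185,.105))
s=snap('scene','s3')['img'][190:300,230:370];cv2.imwrite('pics/j3.png',cv2.resize(s,(700,550),interpolation=2))"
```

```text
t 7.8 tcp [0.5407 0.1282 0.1578] unit [0.0594 0.1196] F [-0.4  0.2 -0.4] g 0.002 yaw_y 102.0
move cm [-0.55 -0.11  5.28]
```

View pics/j3.png

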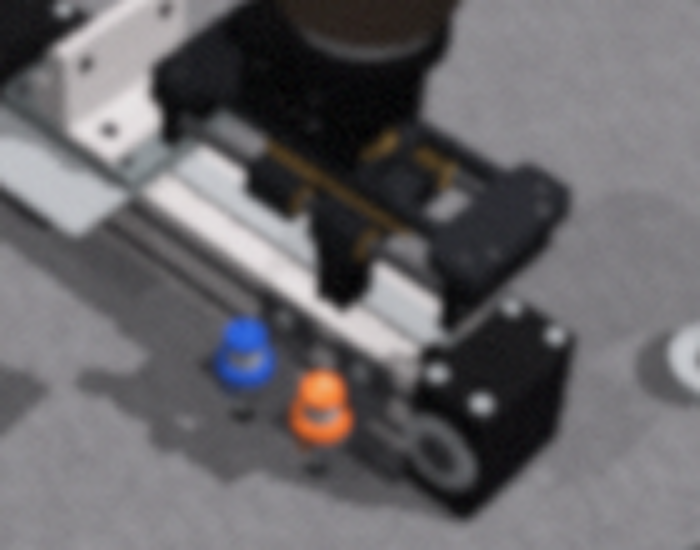

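The fingers hang above the orange head at (322,385), at the expected spot and clear of everything. Descending to 15 mm and dwelling.

Request:
{"name": "apply_moves", "arguments": {"plan": [{"grip":0,"offset":[-0.5,-0.1,1.5],"spin":0},{"grip":0,"offset":[-0.5,-0.1,3],"spin":0},{"grip":0,"offset":[-0.5,-0.1,4.2],"spin":0},{"grip":0,"offset":[-0.5,-0.1,5],"spin":0},{"grip":0,"offset":[-0.5,-0.1,5.2],"spin":0}]}}

```text
time_s: 8.35
tcp_pos: [0.5445, 0.1283, 0.1038]
ee_rot: [[-0.978, -0.209, -0.001], [-0.209, 0.978, -0.001], [0.001, -0.0, -1.0]]
wrist_force: [-0.4, -0.5, 0.1]
gripper_width: 0.006
gripper_force: 0.0
```

Request:
{"name": "apply_moves", "arguments": {"plan": [{"grip":0,"offset":[0,0,0],"spin":0},{"grip":0,"offset":[0,0,0],"spin":0},{"grip":0,"offset":[0,0,0],"spin":0},{"grip":0,"offset":[0,0,0],"spin":0},{"grip":0,"offset":[0,0,0],"spin":0}]}}

```text
time_s: 8.85
tcp_pos: [0.545, 0.1286, 0.1049]
ee_rot: [[-0.978, -0.209, 0.001], [-0.209, 0.978, 0.0], [-0.001, 0.0, -1.0]]
wrist_force: [-0.1, -0.8, -0.2]
gripper_width: 0.008
gripper_force: 0.0
```

```bash
python3 - <<'E'
from h import *
st(uw(.065,.1185,.105))
s=snap('scene','s4');cv2.imwrite('pics/j4.png',cv2.resize(s['img'][190:300,230:370],(700,550),interpolation=2))
# button & bottle
T=load('top0');S=load('scene0')
# triangulate
P=lambda c:np.c_[c['R'],c['t']]
def tri(a,b):
    n=lambda c,p:cv2.undistortPoints(np.float32(p).reshape(-1,1,2),c['mtx'],c['dist_coeffs']).reshape(2,1).astype(float)
    X=cv2.triangulatePoints(P(T),P(S),n(T,a),n(S,b));return (X[:3]/X[3]).ravel().round(4)
print('green',tri((405.7,231.6),(228.9,152.3)),'red',tri((410.9,202.2),(203.6,158.4)))
for z in(.075,.08):print(plane(T,(405.7,231.6),z),plane(S,(228.9,152.3),z))
h=np.load('top_xyz.npy').reshape(-1,3)
m=np.hypot(h[:,0]-.436,h[:,1]+.363)<.011;print(np.median(h[m],0),np.percentile(h[m,2],[5,95]))
E
```

```text
t 8.85 tcp [0.545  0.1286 0.1049] unit [0.0637 0.1191] F [-0.1 -0.8 -0.2] g 0.008 yaw_y 102.1
move cm [-0.13 -0.06 -0.01]
green [ 0.4363 -0.3638  0.0713] red [ 0.519  -0.3808  0.0725]
[[ 0.4366756 -0.3636986  0.075    ]] [[ 0.43809621 -0.35848851  0.075     ]]
[[ 0.43596699 -0.36253454  0.08      ]] [[ 0.4413296  -0.35268877  0.08      ]]
[ 0.43514753 -0.3631514   0.0795196 ] [0.07551029 0.08410411]
```

View pics/j4.png

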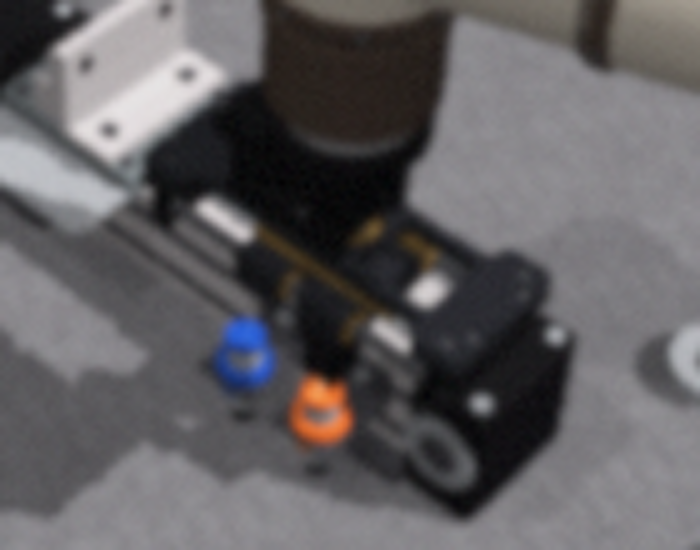

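The fingertips are right over the orange head at (322,375) with no contact force. Holding for 2 s more.

Request:
{"name": "apply_moves", "arguments": {"plan": [{"grip":0,"offset":[0,0,0],"spin":0},{"grip":0,"offset":[0,0,0],"spin":0},{"grip":0,"offset":[0,0,0],"spin":0},{"grip":0,"offset":[0,0,0],"spin":0},{"grip":0,"offset":[0,0,0],"spin":0}]}}

```text
time_s: 9.4
tcp_pos: [0.5448, 0.1285, 0.1045]
ee_rot: [[-0.978, -0.209, -0.0], [-0.209, 0.978, -0.0], [0.0, -0.0, -1.0]]
wrist_force: [0.2, -0.7, -0.7]
gripper_width: 0.001
gripper_force: 0.0
```

Request:
{"name": "apply_moves", "arguments": {"plan": [{"grip":0,"offset":[0,0,0],"spin":0},{"grip":0,"offset":[0,0,0],"spin":0},{"grip":0,"offset":[0,0,0],"spin":0},{"grip":0,"offset":[0,0,0],"spin":0},{"grip":0,"offset":[0,0,0],"spin":0}]}}

```text
time_s: 9.9
tcp_pos: [0.5449, 0.1285, 0.1045]
ee_rot: [[-0.978, -0.209, -0.0], [-0.209, 0.978, -0.0], [0.0, -0.0, -1.0]]
wrist_force: [0.5, -1.4, -0.1]
gripper_width: 0.008
gripper_force: 0.0
```

Request:
{"name": "apply_moves", "arguments": {"plan": [{"grip":0,"offset":[0,0,0],"spin":0},{"grip":0,"offset":[0,0,0],"spin":0},{"grip":0,"offset":[0,0,0],"spin":0},{"grip":0,"offset":[0,0,0],"spin":0},{"grip":0,"offset":[0,0,0],"spin":0}]}}

```text
time_s: 10.4
tcp_pos: [0.5449, 0.1285, 0.1045]
ee_rot: [[-0.978, -0.209, 0.0], [-0.209, 0.978, -0.0], [-0.0, -0.0, -1.0]]
wrist_force: [-0.0, 0.4, -0.8]
gripper_width: 0.005
gripper_force: 0.0
```

Request:
{"name": "apply_moves", "arguments": {"plan": [{"grip":0,"offset":[0,0,0],"spin":0},{"grip":0,"offset":[0,0,0],"spin":0},{"grip":0,"offset":[0,0,0],"spin":0},{"grip":0,"offset":[0,0,0],"spin":0},{"grip":0,"offset":[0,0,0],"spin":0}]}}

```text
time_s: 10.9
tcp_pos: [0.5449, 0.1285, 0.1046]
ee_rot: [[-0.978, -0.209, 0.0], [-0.209, 0.978, -0.0], [-0.0, -0.0, -1.0]]
wrist_force: [0.6, 0.0, -0.2]
gripper_width: -0.001
gripper_force: 0.0
```

Request:
{"name": "apply_moves", "arguments": {"plan": [{"grip":0,"offset":[0,0,-3],"spin":0},{"grip":0,"offset":[0,0,-7],"spin":0},{"grip":0,"offset":[0,0,-11],"spin":0},{"grip":0,"offset":[0,0,-14],"spin":0},{"grip":0,"offset":[0,0,-14],"spin":0}]}}

```text
time_s: 11.4
tcp_pos: [0.5472, 0.1293, 0.25]
ee_rot: [[-0.978, -0.21, 0.01], [-0.21, 0.978, 0.004], [-0.011, 0.002, -1.0]]
wrist_force: [-0.9, -0.3, -0.4]
gripper_width: 0.005
gripper_force: 0.0
```

```bash
python3 -c "
from h import *
st([.4363,-.3635,.245])"
```

```text
t 11.4 tcp [0.5472 0.1293 0.25  ] unit [0.066  0.1193] F [-0.9 -0.3 -0.4] g 0.005 yaw_y 102.1
move cm [ 21.2  -45.85   0.2 ]
```

Request:
{"name": "apply_moves", "arguments": {"plan": [{"grip":0,"offset":[10,-21,0],"spin":0},{"grip":0,"offset":[10,-21,0],"spin":0},{"grip":0,"offset":[10,-21,0],"spin":0},{"grip":0,"offset":[10,-21,0],"spin":0},{"grip":0,"offset":[10,-21,0],"spin":0}]}}

```text
time_s: 11.9
tcp_pos: [0.4893, -0.1002, 0.2439]
ee_rot: [[-0.978, -0.208, -0.001], [-0.208, 0.978, 0.0], [0.001, 0.0, -1.0]]
wrist_force: [0.8, -0.0, -0.4]
gripper_width: 0.005
gripper_force: 0.0
```

Request:
{"name": "apply_moves", "arguments": {"plan": [{"grip":0,"offset":[10,-21,0],"spin":0},{"grip":0,"offset":[10,-21,0],"spin":0},{"grip":0,"offset":[10,-21,0],"spin":0},{"grip":0,"offset":[10,-21,0],"spin":0},{"grip":0,"offset":[10,-21,0],"spin":0}]}}

```text
time_s: 12.4
tcp_pos: [0.4357, -0.3265, 0.2437]
ee_rot: [[-0.978, -0.207, -0.001], [-0.207, 0.978, 0.0], [0.001, 0.001, -1.0]]
wrist_force: [0.3, 0.3, -0.7]
gripper_width: 0.003
gripper_force: 0.0
```

Request:
{"name": "apply_moves", "arguments": {"plan": [{"grip":0,"offset":[1.2,-3.8,0],"spin":0},{"grip":0,"offset":[1.2,-3.8,4],"spin":0},{"grip":0,"offset":[1.2,-3.8,8],"spin":0},{"grip":0,"offset":[1.2,-3.8,10],"spin":0},{"grip":0,"offset":[1.2,-3.8,10],"spin":0}]}}

```text
time_s: 12.9
tcp_pos: [0.4308, -0.3626, 0.1403]
ee_rot: [[-0.978, -0.208, -0.008], [-0.208, 0.978, 0.005], [0.007, 0.006, -1.0]]
wrist_force: [-0.3, 0.1, 0.6]
gripper_width: 0.006
gripper_force: 0.0
```

```bash
python3 -c "
from h import *
st([.4363,-.3635,.097])
s=snap('scene','s5')['img'][90:200,160:300];cv2.imwrite('pics/j5.png',cv2.resize(s,(700,550),interpolation=2))"
```

```text
t 12.9 tcp [ 0.4308 -0.3626  0.1403] unit [-0.1485 -0.3383] F [-0.3  0.1  0.6] g 0.006 yaw_y 102.0
move cm [-0.55 -0.23  4.33]
```

View pics/j5.png

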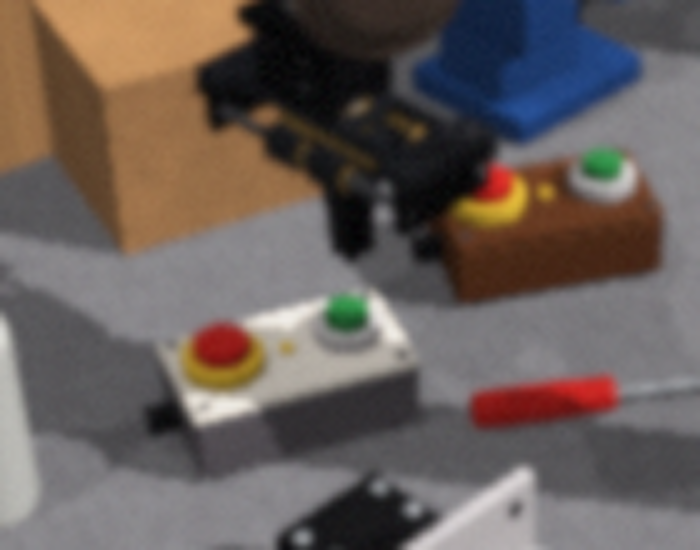

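The closed fingers at (350,240) are directly above the white box's green button at (347,312), well away from the red one. Descending in small steps.

Request:
{"name": "apply_moves", "arguments": {"plan": [{"grip":0,"offset":[-0.4,-0.2,1.2],"spin":0},{"grip":0,"offset":[-0.4,-0.2,2.2],"spin":0},{"grip":0,"offset":[-0.4,-0.2,3],"spin":0},{"grip":0,"offset":[-0.4,-0.2,3],"spin":0},{"grip":0,"offset":[-0.4,-0.2,3],"spin":0}]}}

```text
time_s: 13.45
tcp_pos: [0.4378, -0.3649, 0.1146]
ee_rot: [[-0.978, -0.209, -0.0], [-0.209, 0.978, -0.0], [0.0, -0.0, -1.0]]
wrist_force: [-0.9, 0.5, -0.5]
gripper_width: 0.005
gripper_force: 0.0
```

Request:
{"name": "apply_moves", "arguments": {"plan": [{"grip":0,"offset":[0,0,0.2],"spin":0},{"grip":0,"offset":[0,0,0.4],"spin":0},{"grip":0,"offset":[0,0,0.6],"spin":0},{"grip":0,"offset":[0,0,0.8],"spin":0},{"grip":0,"offset":[0,0,0.8],"spin":0}]}}

```text
time_s: 13.95
tcp_pos: [0.4375, -0.3648, 0.1062]
ee_rot: [[-0.978, -0.209, -0.001], [-0.209, 0.978, 0.0], [0.0, 0.0, -1.0]]
wrist_force: [-0.2, -0.1, 0.2]
gripper_width: 0.006
gripper_force: 0.0
```

```bash
python3 -c "
from h import *
st([.4363,-.3635,.097])"
```

```text
t 13.95 tcp [ 0.4375 -0.3648  0.1062] unit [-0.1424 -0.3419] F [-0.2 -0.1  0.2] g 0.006 yaw_y 102.1
move cm [0.09 0.15 0.92]
```

Request:
{"name": "apply_moves", "arguments": {"plan": [{"grip":0,"offset":[0,0,0.2],"spin":0},{"grip":0,"offset":[0,0,0.4],"spin":0},{"grip":0,"offset":[0,0,0.6],"spin":0},{"grip":0,"offset":[0,0,0.8],"spin":0},{"grip":0,"offset":[0,0,0.8],"spin":0}]}}

```text
time_s: 14.45
tcp_pos: [0.4377, -0.3649, 0.0986]
ee_rot: [[-0.978, -0.209, -0.0], [-0.209, 0.978, -0.0], [0.0, -0.0, -1.0]]
wrist_force: [-0.6, 0.8, 2.4]
gripper_width: 0.005
gripper_force: 1.2
```

Request:
{"name": "apply_moves", "arguments": {"plan": [{"grip":0,"offset":[0,0,0.1],"spin":0},{"grip":0,"offset":[0,0,0.2],"spin":0},{"grip":0,"offset":[0,0,0.3],"spin":0},{"grip":0,"offset":[0,0,0.4],"spin":0},{"grip":0,"offset":[0,0,0.4],"spin":0}]}}

```text
time_s: 14.95
tcp_pos: [0.4377, -0.3649, 0.0947]
ee_rot: [[-0.978, -0.209, 0.0], [-0.209, 0.978, -0.0], [-0.0, -0.0, -1.0]]
wrist_force: [-1.9, 1.7, 5.9]
gripper_width: 0.005
gripper_force: 2.3
```

Contact began near 0.099, and the force has reached about 5.9 N. Pressing a little further to reach the bottom.

Request:
{"name": "apply_moves", "arguments": {"plan": [{"grip":0,"offset":[0,0,0.1],"spin":0},{"grip":0,"offset":[0,0,0.2],"spin":0},{"grip":0,"offset":[0,0,0.3],"spin":0},{"grip":0,"offset":[0,0,0.4],"spin":0},{"grip":0,"offset":[0,0,0.4],"spin":0}]}}

```text
time_s: 15.45
tcp_pos: [0.4378, -0.365, 0.094]
ee_rot: [[-0.978, -0.211, 0.0], [-0.211, 0.978, -0.001], [0.0, -0.001, -1.0]]
wrist_force: [-5.6, 6.7, 21.6]
gripper_width: 0.005
gripper_force: 11.1
```

The button is right down: the force rose to about 22 N with no further travel. Releasing and moving clear.

Request:
{"name": "apply_moves", "arguments": {"plan": [{"grip":0,"offset":[0,0,-1],"spin":0},{"grip":0,"offset":[0,0,-4],"spin":0},{"grip":0,"offset":[0,0,-8],"spin":0},{"grip":0,"offset":[0,0,-12],"spin":0},{"grip":0,"offset":[0,0,-15],"spin":0}]}}

```text
time_s: 15.95
tcp_pos: [0.4383, -0.3652, 0.2427]
ee_rot: [[-0.978, -0.209, 0.003], [-0.209, 0.978, -0.001], [-0.002, -0.002, -1.0]]
wrist_force: [-0.8, -1.0, -0.3]
gripper_width: 0.004
gripper_force: 0.0
```

Request:
{"name": "apply_moves", "arguments": {"plan": [{"grip":0,"offset":[4,-4,0],"spin":0},{"grip":0,"offset":[6,-8,0],"spin":0},{"grip":0,"offset":[6,-12,0],"spin":0},{"grip":0,"offset":[6,-12,0],"spin":0},{"grip":0,"offset":[6,-12,0],"spin":0}]}}

```text
time_s: 16.45
tcp_pos: [0.4038, -0.4952, 0.2387]
ee_rot: [[-0.978, -0.207, -0.001], [-0.207, 0.978, 0.002], [0.001, 0.002, -1.0]]
wrist_force: [0.4, 1.5, 0.2]
gripper_width: -0.0
gripper_force: 0.0
```

```bash
python3 - <<'E'
from h import *
st()
c=snap('scene','s6'); a=load('scene0')
cv2.imwrite('pics/j6.png',c['img'])
for n,x in(('0',a),('6',c)):
    h=cv2.cvtColor(x['img'],cv2.COLOR_BGR2HSV)
    for lo,hi in(((45,80,40),(90,255,255)),((0,170,120),(5,255,255))):
        N,l,s,ce=cv2.connectedComponentsWithStats(cv2.inRange(h,lo,hi))
        print(n,[ce[i].round(1).tolist() for i in range(1,N) if s[i,4]>20])
E
```

```text
t 16.45 tcp [ 0.4038 -0.4952  0.2387] unit [-0.2021 -0.4626] F [0.4 1.5 0.2] g -0.0 yaw_y 102.0
0 [[280.0, 122.3], [228.9, 152.3]]
0 [[256.9, 126.2], [203.6, 158.4], [267.4, 168.8], [344.3, 347.0]]
6 [[280.1, 122.2], [228.9, 152.4]]
6 [[257.0, 126.2], [203.7, 158.8], [269.3, 168.7], [344.3, 347.0]]
```

View pics/j6.png

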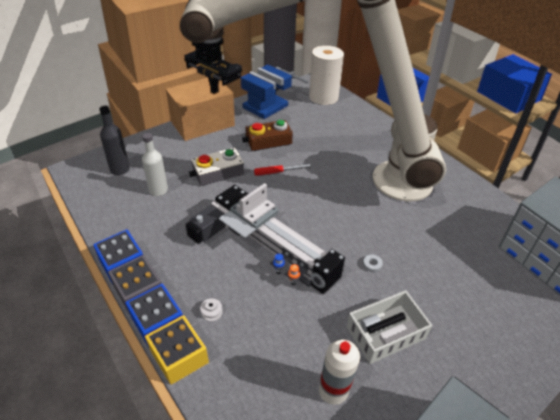

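The picture shows the carriage at the motor end (245,205), the box with green at (229,152) and red at (204,159) as before, everything else in place, and the arm clear. Handing in.

```bash
python3 -c "
from station import r
print(r.finish_job())"
```

```text
the job is handed in; nothing more can be done
None
```

I handed the job in at about 16.5 s of the 54 s allowed, with no verdict returned: the carriage was pushed to its far stop, the fingertips held about 15 mm above the orange lens for over 2 s without contact, and the green button was pressed right down and released, with the red button, the box and the loose things appearing unmoved in the last picture.

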